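Free the seized fence pin of a tile cutter and set the fence to 45 degrees

ROBOT

A 6-joint arm with a two-finger parallel gripper is mounted at the origin on the work surface; the furniture and walls round the work are solid. World frame = base frame: x ahead of the robot, y to its left, z up, the work surface at z = 0. Lengths are in m, angles in degrees, forces in N, time in s.
With the tool pointing down it reaches from about 0.4 to 0.825 m from the base axis. Payload 7 kg.
Tool frame: the origin (TCP) lies on the centre line of the jaws, within the pads' length; the fingertips stand 19 mm ahead of it and the grasp point (between the pads) is the TCP; z points along the fingers, y is the line along which they close (so a half turn about z gives the same grasp; the last joint's range is limited). The gripper opens to 88 mm and grips with 3 to 60 N. Pads are 19 mm wide; open, the fingers measure 130 mm over their backs; the gripper's body (78 mm by 193 mm) begins 47 mm behind the grasp point.
Start: joints at [86.293, 20.546, 0.682, 0, -70.136, -16.507], TCP at [0.233, 0.633, 0.224] pointing down, gripper open.
Joint ranges: [-176.03, 176.03], [-82.01, 121.73], [-58.28, 71.71], [-173.87, 95.51], [-174.79, -0.11], [-173.66, 173.66]. Speed limits (degrees/s): [136.94, 136.94, 172.46, 180, 180, 180].

INTERFACE

Orientations are given as [roll, pitch, yaw] about the fixed x, y, z axes, in that order (R = Rz(yaw) Ry(pitch) Rx(roll)).
In Python, from plant import get_state, capture, close_job gives the robot as it stands.
- The arm moves only by the tool apply_moves, never from a script. Its argument "targets" is a list of rows, each a list of 7 numbers: the opening, from 0 (shut) to 1 (fully open), then the shift along the tool's x, y, z normalised to -1 to 1, where 1 is 1000 mm, then the turn, a rotation vector about the tool's x, y, z normalised to -1 to 1, where 1 is 90 degrees. In form: [[claw, tx, ty, tz, ax, ay, az], ...]. A call has 1 to 20 rows; each row shifts and turns the commanded pose from where the row before left it, along the tool's axes as they then stand; what a row does not reach is not made up. A row lasts 1/12 s, in which the tool goes at most 41.7 mm and 7.16 degrees, less where a joint would pass 70% of its speed; a pose out of reach is approached as far as the arm can. A call with a number of a shift or a turn outside -1 to 1 is refused whole. A call with a gripper value outside its range is refused whole. The fingers move at their own pace and stop on an object; "newtons" is the grip in N (left out, the last holds). Time passes only in rows, so rows that do not move let the fingers close. It gives the time, the measured TCP pose, the force, the opening and the grip force at its end, in the units of the state.
- get_state(): the state, without advancing time (a new reading comes with each control period).
- capture(name): name is "side" or "top"; returns a dict with "frame" (420x560x3 uint8, red, green, blue), "range_z" (420x560 float32, m along the optical axis (not along the pixel's ray), 0 where there is no reading), "camera_matrix" (3x3 intrinsics, pixels), "T" (4x4, takes a point from camera to world coordinates). Camera axes: x right, y down, z forward; pixel columns grow to the right and rows downward; lengths in m; the calibration is good to about 2 mm. A picture is of the moment at which its call begins.
- close_job(): hands the job in; it is judged then, once.
The state is a dict: "time_s": time; "joints": joint angles; "qd": joint speeds; "joint_torque": joint torques, N m; "tcp_pos": TCP position; "eef_rot": TCP orientation; "contact_force": force on the tool from outside, world axes, zero at the start; "moment": the same for the moment, N m; "gripper_width": finger opening in m; "gripper_force": force on a finger pad.
Only numpy, scipy, OpenCV 4.12 (cv2) and the standard library are available. Lean on these libraries where they do the work, as an engineer would, in place of code of your own. Each camera call takes 0.05 s, during which the arm holds its last target. There are 200 camera calls.

TASK

The wing-headed pin that locks the swivel fence of the tile cutter is seized with dried grout: a straight pull only lifts the cutter, so work the pin out by twisting it back and forth while pulling lightly, with the cutter left standing flat where it is. Set the pin down in the grey parts tray for cleaning (do not drop it in) and swing the fence fully over to its 45-degree stop. Leave the other things on the table where they are.

Things in the scene. Friction and masses are not known exactly. Their poses are not given: they have to be found in the camera images.
- cutter: Rail tile cutter, loose on rubber feet, 4.5 kg; starts to tip when the pin is pulled up with 20 N. Grey base 364 x 204 mm, bed 40 mm high. Origin: centre of underside; x along the rail, +y the fence side, z up. Rail over y = 0, top 119 mm high, posts at x = +-163 mm; carriage at x = -85 mm, its lever reaches to x = -218 mm, 175 mm high. The pin stands at x = 125, y = 78 mm.
- pin: Locking pin, 0.14 kg, 93 mm long: steel shank 16 mm across with rounded tip, collar 29 mm across 44.5 to 50.5 mm above the tip (it rests on the fence), black wing head. Origin: the tip; z up the shank, x the wing's broad way. A straight pull would need over 60 N, a twist 0.4 to 0.7 N m; while turning either way it also rises under 10 to 15 N, 1 to 2 mm a radian.
- pin_head (a point): Centre of the pin's flat wing head, 72.5 mm above the tip, axes as the pin's. The wing is 42 mm broad along x, 12 mm thick along y, and reaches from 52.5 to 92.5 mm above the tip. Pinch it across the 12 mm.
- pin_tip (a point): Tip of the pin, its lowest point; at the start 13 mm above the table, in a bore of the bed. Grout grips only the lowest part: after rising about 12 mm the pin is loose, after 46 mm it is clear of the fence (top 58 mm high).
- fence (a joint): Angle (rad) of the swivel fence about a vertical pivot at x = 125, y = 12 mm of the cutter. 0: square to the rail, pointing to the cutter's +y, locked by the pin. Grows anticlockwise from above, free end toward the cutter's -x, to a stop at 0.785 (45 degrees). Bar 24 mm wide, 43 to 57 mm above the table; 1 to 2 N at the knob moves it, and it stays where left.
- fence_knob (a point): Upright round black knob at the fence's free end, 150 mm from the pivot, 19 mm across, from 65 to 92 mm above the table. The point is on its axis, 80 mm above the table.
- jar: Pigment jar, 45 mm diameter, 100 mm tall, standing right of the cutter's far end; bystander, leave alone. Origin: centre of its underside.
- tape: Pocket tape measure, 33 x 80 x 60 mm, standing left of the cutter; bystander, leave alone. Origin: centre of its underside.
- cut_tile: Tile, 72 x 32 x 6 mm, lying on the cutter's bed on the side away from the fence; bystander, leave it lying there. Origin: centre of its underside.
- tray: Open shallow parts tray of grey plastic, loose, 0.45 kg. Inside 172 x 122 mm, floor 4 mm above the table, rim 35 mm high, 199 x 143 mm over the rim. Origin: centre of its underside; x along its long side.
Not all that is in view belongs to the job. Of the things like the pin, leave any that is blue or red; of the rest the smaller one is meant.

How it is judged (in metres and radians):
On the way:
1. the pin is drawn right out of the fence (z of pin_tip in the frame of cutter above 0.06 m), for 0.1 s.
At the end, for the whole second after the job is handed in: The pin rests in the tray (head and tip inside the rim, head centre under 85 mm and tip under 40 mm above the tray's underside), tray flat; the fence is within 0.045 rad of its 45-degree stop; the cutter stands flat within 30 mm of where it was, the tile still on its bed (value of joint fence above 0.74 rad and x of pin_head in the frame of tray between -0.09 and 0.09 m and y of pin_head in the frame of tray between -0.065 and 0.065 m and x of pin_tip in the frame of tray between -0.09 and 0.09 m and y of pin_tip in the frame of tray between -0.065 and 0.065 m and z of pin_head in the frame of tray below 0.085 m and z of pin_tip in the frame of tray below 0.04 m and linear speed of pin below 0.03 m/s and angle between tray's own z axis and vertical below 0.05 rad and angle between cutter's own z axis and vertical below 0.02 rad and distance of cutter from where it was at the start of the episode below 0.03 m and z of cut_tile in the frame of cutter above 0.03 m); the robot touches nothing.
It fails at once if the cutter is lifted or tipped (more than 0.03 rad or 8 mm), or dragged more than 30 mm (angle between cutter's own z axis and vertical above 0.03 rad or height (world z) of cutter above 0.008 m or distance of cutter from where it was at the start of the episode above 0.03 m).
It fails at once if the pin is dropped or flung (faster than 1.2 m/s) (linear speed of pin above 1.2 m/s).
It fails at once if a bystander is moved more than 30 mm: the jar or the tape measure (distance of any of jar, tape from where it was at the start of the episode above 0.03 m).
It also fails if it takes over 72 s, if anything falls off the work surface, if the arm or the gripper's body presses on something with over 40 N, if the wrist force passes 120 N, or if a joint passes its speed limit or range.

## Working session

There is one attempt and no reset: what is moved stays moved. The work goes in short steps, Python scripts to look and compute and a tool call to move; the robot and the scene stay as the last step left them, time stands still between calls to the robot, and variables do not carry over. Pictures are saved under pics/ and viewed, at most 10 in all, crops included, and the job is handed in when it is done.

Besides the shell and the picture viewer there is one more tool, called after "Emit:" as a command line: name --pt "numbers of a row" for each row, then --argument value for the rest. apply_moves: Moves the arm, as the interface text tells. Scaled input: -1 to 1 covers 1000 mm each way for a shift and 90 degrees each way for a turn. Its arguments: {"type":"object","properties":{"targets":{"type":"array","items":{"type":"array","items":{"type":"number"}}},"newtons":{"type":"number"}},"required":["targets"]}

```bash
mkdir -p pics; cat > h.py <<'E'
import numpy as np,cv2
from plant import get_state,capture,close_job
def cloud(c):
    z=c["range_z"];K=c["camera_matrix"];v,u=np.indices(z.shape)
    P=np.stack([(u-K[0,2])*z/K[0,0],(v-K[1,2])*z/K[1,1],z,np.ones_like(z)],-1)@c["T"].T
    P=P[...,:3];P[z==0]=np.nan;return P
E
python3 - <<'E'
from h import *
print(get_state())
for n in("top","side"):
    c=capture(n);np.savez("c_"+n,**c);cv2.imwrite(f"pics/{n}.png",c["frame"][...,::-1]);print(c["T"],c["camera_matrix"])
E
```

```text
{'time_s': 0.0, 'joints': array([ 8.62928751e+01,  2.05902269e+01,  6.34402624e-01, -2.12714040e-02,
       -7.01341662e+01, -1.65073957e+01]), 'qd': array([ 0.08095512, -0.05828598,  0.00286685,  0.05608719, -0.08045535,
       -0.02812893]), 'joint_torque': array([ 2.96361559e-04, -5.82723570e+01,  2.93050611e+01,  6.99729413e+00,
        7.00452380e-03, -1.61287462e-04]), 'tcp_pos': array([0.23308028, 0.63296797, 0.22323747]), 'eef_rot': array([ 1.79908036e+02, -6.40006185e-03, -2.02217596e+01]), 'contact_force': array([-0.21577167, -0.00812364, -0.37707565]), 'moment': array([ 0.00636078, -0.00793115, -0.02506594]), 'gripper_force': 0.0, 'gripper_width': 0.08745992313082197}
[[ 0.00274567 -0.97698133  0.21330715  0.21055693]
 [-0.99999021 -0.00342245 -0.00280358  0.00186175]
 [ 0.00346908 -0.21329736 -0.97698117  1.24989768]
 [ 0.          0.          0.          1.        ]] [[463.94704827   0.         275.31168503]
 [  0.         463.94704827 208.67039073]
 [  0.           0.           1.        ]]
[[-9.99974518e-01 -4.37469688e-03  5.64139097e-03  4.44121672e-01]
 [-7.13660930e-03  6.32416562e-01 -7.74595611e-01  1.08803674e+00]
 [-1.79088083e-04 -7.74616133e-01 -6.32431667e-01  9.45693272e-01]
 [ 0.00000000e+00  0.00000000e+00  0.00000000e+00  1.00000000e+00]] [[515.87349292   0.         284.69775489]
 [  0.         515.87349292 207.3730234 ]
 [  0.           0.           1.        ]]
```

View pics/top.png

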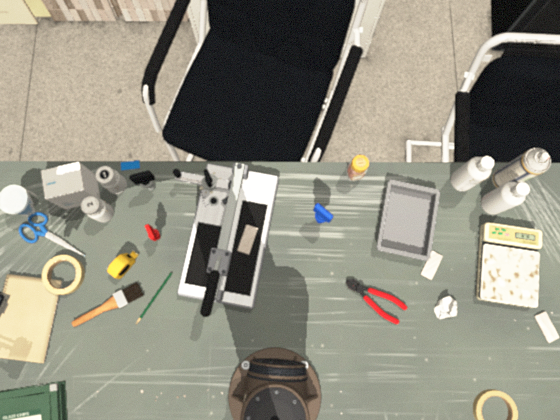

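View pics/side.png

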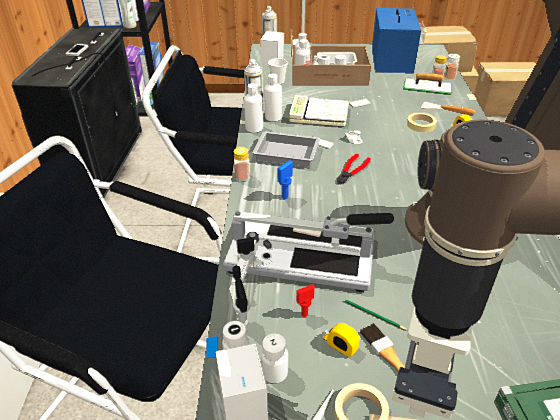

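The top view has the cutter at about (230,237) and the tray at (408,219). Pin-like things are blue at (322,213), red at (152,232), a black one lying at (142,178) and a black one on the fence near (208,180). I'll enlarge that area.

```bash
python3 - <<'E'
from h import *
a=np.load("c_top.npz");b=np.load("c_side.npz")
A=cv2.resize(a["frame"][150:230,120:250],None,fx=6,fy=6,interpolation=2)[:300*2][:,:780]
B=cv2.resize(b["frame"][205:315,215:315],None,fx=4,fy=4,interpolation=2)
A=cv2.resize(A,(420,258),interpolation=cv2.INTER_AREA) if 0 else A
A=cv2.resize(a["frame"][155:225,125:225],None,fx=4,fy=4,interpolation=2)
H=max(A.shape[0],B.shape[0]);C=np.zeros((H,800,3),np.uint8);C[:A.shape[0],:400]=A;C[:B.shape[0],400:]=B
cv2.imwrite("pics/crop.png",C[...,::-1])
P=cloud(a);Q=cloud(b)
# high-ish points near the fence
for nm,X in(("t",P),("s",Q)):
    r=X.reshape(-1,3);m=(r[:,0]>.2)&(r[:,0]<.75)&(r[:,1]>-.1)&(r[:,1]<.45)&(r[:,2]>.02)
    print(nm,m.sum())
for p in [(180,178),(207,180),(208,172),(210,185),(237,170),(212,265),(142,178),(245,175),(276,173),(180,297),(251,308),(218,262),(248,238),(358,165)]: print(p,P[p[1],p[0]].round(3))
for p in [(385,181),(438,186),(377,252),(429,260),(408,219)]: print('tray',p,P[p[1],p[0]].round(3))
E
```

```text
t 12372
s 11012
(180, 178) [0.554 0.253 0.055]
(207, 180) [0.535 0.174 0.104]
(208, 172) [0.557 0.172 0.103]
(210, 185) [0.527 0.168 0.087]
(237, 170) [0.559 0.097 0.115]
(212, 265) [0.317 0.152 0.122]
(142, 178) [0.539 0.339 0.108]
(245, 175) [0.554 0.078 0.087]
(276, 173) [ 0.584 -0.003  0.005]
(180, 297) [ 0.243  0.25  -0.001]
(251, 308) [0.215 0.06  0.032]
(218, 262) [0.322 0.135 0.14 ]
(248, 238) [0.393 0.069 0.055]
(358, 165) [ 0.578 -0.215  0.1  ]
tray (385, 181) [ 0.564 -0.309 -0.002]
tray (438, 186) [ 0.551 -0.457 -0.003]
tray (377, 252) [ 0.365 -0.277 -0.001]
tray (429, 260) [ 0.343 -0.415  0.003]
tray (408, 219) [ 0.455 -0.365  0.003]
```

View pics/crop.png

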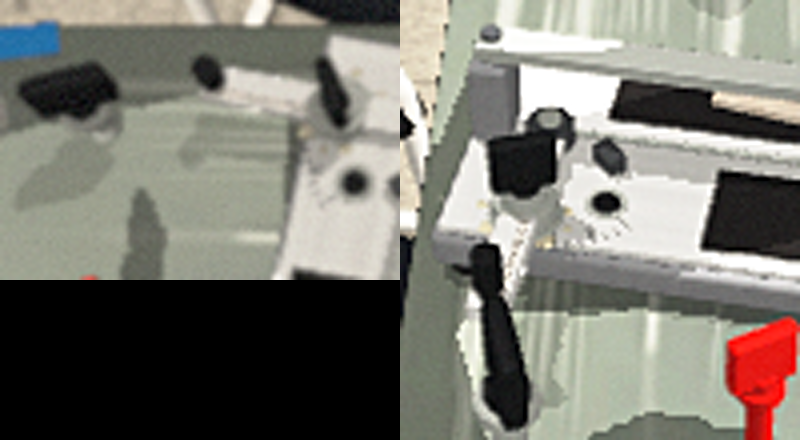

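Candidates in the top view: the black pin in the fence at (207,180), the larger loose black one at (142,178), blue at (322,213) and red at (152,232). The pin in the fence fits: it isn't coloured, it is the smaller black one, and its top is 104 mm high against the expected 105.5 mm. The fence knob is at about (177,173). Next I'll fit the poses.

```bash
python3 - <<'E'
from h import *
a=np.load("c_top.npz");b=np.load("c_side.npz")
for nm,c in(("top",a),("side",b)):
    P=cloud(c);F=c["frame"].astype(int);blk=F.max(-1)<70
    def sel(x0,x1,y0,y1,z0,z1,k=None):
        m=(P[...,0]>x0)&(P[...,0]<x1)&(P[...,1]>y0)&(P[...,1]<y1)&(P[...,2]>z0)&(P[...,2]<z1)
        if k is not None:m&=k
        return P[m]
    def ax(p):
        if len(p)<5:return len(p)
        r,sz,an=cv2.minAreaRect(p[:,:2].astype(np.float32)*1000)
        w=np.linalg.svd(p[:,:2]-p[:,:2].mean(0),full_matrices=False)[2][0]
        return len(p),p.mean(0).round(4),np.degrees(np.arctan2(w[1],w[0])).round(1),np.round(r,1),np.round(sz,1),round(an,1)
    print(nm)
    print("wing",ax(sel(.5,.59,.14,.2,.085,.112,blk)))
    print("wingtop",ax(sel(.5,.59,.14,.2,.098,.112)))
    print("knob",ax(sel(.52,.6,.225,.275,.06,.1,blk)))
    print("rail",ax(sel(.36,.55,.06,.16,.108,.125)))
    print("bed",ax(sel(.2,.62,-.02,.28,.033,.044)))
    print("tray rim",ax(sel(.3,.6,-.5,-.25,.025,.045)))
    print("decoy",ax(sel(.5,.6,.29,.39,.06,.13,blk)))
    print("red",ax(sel(.3,.6,.2,.4,.02,.13,(F[...,0]>150)&(F[...,1]<70))))
    print("jar",ax(sel(.5,.62,-.27,-.17,.05,.12)))
E
```

```text
top
wing (69, array([0.5428, 0.1736, 0.1026]), np.float64(-162.8), array([545.2, 174.2]), array([42.1, 11.5]), 14.8)
wingtop (71, array([0.5452, 0.1742, 0.1036]), np.float64(-164.6), array([545.2, 174.3]), array([42.2, 11.6]), 14.1)
knob (46, array([0.5598, 0.2563, 0.0879]), np.float64(-143.5), array([560.6, 256.9]), array([15.6, 16.2]), 88.0)
rail (719, array([0.4538, 0.1124, 0.1127]), np.float64(169.4), array([455.6, 112.4]), array([ 24.9, 194.7]), 79.6)
bed (6619, array([0.4046, 0.1185, 0.0396]), np.float64(167.0), array([414.5, 147. ]), array([255.2, 361.1]), 80.0)
tray rim (1142, array([ 0.4532, -0.3661,  0.0334]), np.float64(156.9), array([ 474.1, -387. ]), array([189.8, 260.1]), 77.5)
decoy (252, array([0.5408, 0.3405, 0.1053]), np.float64(-74.5), array([542. , 342.2]), array([19.1, 55.5]), 21.7)
red (74, array([0.4036, 0.3131, 0.0786]), np.float64(-156.0), array([404.1, 313.4]), array([36.6, 16.9]), 17.5)
jar (337, array([ 0.5816, -0.2191,  0.0893]), np.float64(-157.7), array([ 586.3, -221.6]), array([45.1, 43.3]), 10.7)
side
wing (138, array([0.5459, 0.1832, 0.098 ]), np.flo
[... 283 characters left out ...]
75.4)
rail (583, array([0.4536, 0.1202, 0.1128]), np.float64(169.3), array([453.4, 118.1]), array([ 34.4, 197.8]), 77.7)
bed (4659, array([0.4043, 0.1608, 0.04  ]), np.float64(166.2), array([411.2, 131.7]), array([198.4, 360.8]), 80.4)
tray rim (610, array([ 0.4641, -0.3704,  0.0327]), np.float64(140.2), array([ 478.6, -383.7]), array([197.8, 270.8]), 76.6)
decoy (281, array([0.5432, 0.3588, 0.1061]), np.float64(106.4), array([543.9, 348. ]), array([23.6, 57. ]), 3.5)
red (322, array([0.4044, 0.3277, 0.0691]), np.float64(25.8), array([404.3, 327.1]), array([41.6, 20.3]), 27.1)
jar (295, array([ 0.586 , -0.2054,  0.0815]), np.float64(-177.7), array([ 587.1, -216.6]), array([44.7, 53.3]), 2.1)
```

Emit:
apply_moves --pt "0.5 0.0322 0.0229 0 0 0 0" --pt "0.5 0.0322 0.0229 0 0 0 0" --pt "0.5 0.0322 0.0229 0 0 0 0" --pt "0.5 0.0322 0.0229 0 0 0 0" --pt "0.5 0.0322 0.0229 0 0 0 0" --pt "0.5 0.0322 0.0229 0 0 0 0" --pt "0.5 0.0322 0.0229 0 0 0 0" --pt "0.5 0.0322 0.0229 0 0 0 0" --pt "0.5 0.0322 0.0229 0 0 0 0" --pt "0.5 0.0322 0.0229 0 0 0 0" --pt "0.5 0.0322 0.0229 0 0 0 0" --pt "0.5 0.0322 0.0229 0 0 0 0" --pt "0.5 0.0322 0.0229 0 0 0 0" --pt "0.5 0.0322 0.0229 0 0 0 0" --pt "0.5 0 0 0 0 0 -0.077" --pt "0.5 0 0 0 0 0 -0.077" --pt "0.5 0 0 0 0 0 -0.077" --pt "0.5 0 0 0 0 0 -0.077" --pt "0.5 0 0 0 0 0 -0.077" --pt "0.5 0 0 0 0 0 0" --newtons 60

```text
time_s: 1.77
tcp_pos: [0.5453, 0.1766, 0.2238]
eef_rot: [180.0, 0.0, 14.7]
contact_force: [-0.1, 0.4, 0.0]
gripper_width: 0.0439
gripper_force: 0.0
```

Emit:
apply_moves --pt "0.5 0 0 0.0268 0 0 0" --pt "0.5 0 0 0.0268 0 0 0" --pt "0.5 0 0 0.0268 0 0 0" --pt "0.5 0 0 0.0268 0 0 0" --pt "0.5 0 0 0.0265 0 0 0" --pt "0.5 0 0 0 0 0 0" --pt "0 0 0 0 0 0 0" --pt "0 0 0 0 0 0 0" --pt "0 0 0 0 0 0 0" --pt "0 0 0 0 0 0 0" --pt "0 0 0 0 0 0 0" --newtons 8

```text
time_s: 2.68
tcp_pos: [0.5461, 0.1772, 0.0918]
eef_rot: [-180.0, -0.1, 14.4]
contact_force: [0.6, -0.2, 0.4]
gripper_width: 0.0162
gripper_force: 0.0
```

```bash
python3 - <<'E'
from h import *
s=get_state();print(s["tcp_pos"],s["contact_force"],s["moment"],s["joints"])
a=capture("top");b=capture("side");
A=cv2.resize(a["frame"][140:230,160:260],None,fx=4,fy=4);B=cv2.resize(b["frame"][180:290,200:300],None,fx=4,fy=4)
C=np.zeros((440,800,3),np.uint8);C[:360,:400]=A;C[:,400:]=B
cv2.imwrite("pics/grip.png",C[...,::-1])
E
```

```text
[0.54612525 0.17722177 0.09184176] [ 0.57222634 -0.17185925  0.37993905] [-0.05655628  0.02700171 -0.02850868] [ 3.74974005e+01  1.79841047e+01 -2.21365620e+01  7.09458983e-03
 -4.97447302e+01  6.69149285e+01]
```

View pics/grip.png

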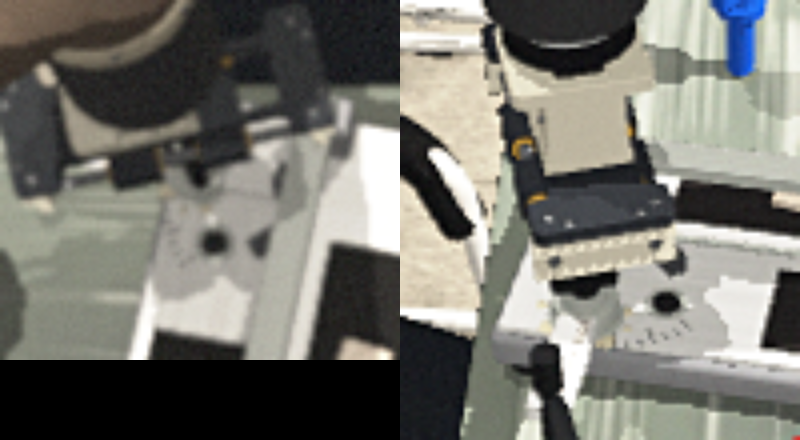

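The view shows the gripper straddling the black wing, with the fingers still closing and clear of the fence and knob. I'll finish closing, first lightly and then at full grip.

Emit:
apply_moves --pt "0 0 0 0 0 0 0" --pt "0 0 0 0 0 0 0" --pt "0 0 0 0 0 0 0" --pt "0 0 0 0 0 0 0" --newtons 15

```text
time_s: 3.12
tcp_pos: [0.5462, 0.1767, 0.0917]
eef_rot: [180.0, -0.1, 14.5]
contact_force: [-0.5, -3.0, 7.4]
gripper_width: 0.0118
gripper_force: 15.0
```

Emit:
apply_moves --pt "0 0 0 0 0 0 0" --pt "0 0 0 0 0 0 0" --pt "0 0 0 0 0 0 0" --pt "0 0 0 0 0 0.0 0.04" --pt "0 0 0 0 0 0 0.04" --pt "0 0 0 0 0 0 0.04" --newtons 60

```text
time_s: 3.62
tcp_pos: [0.5461, 0.1767, 0.0917]
eef_rot: [180.0, -0.1, 3.5]
contact_force: [-1.0, -2.2, 7.0]
gripper_width: 0.0116
gripper_force: 60.3
```

```bash
python3 - <<'E'
from h import *
s=get_state();print(s["tcp_pos"],s["contact_force"],s["moment"],s["eef_rot"],s["gripper_width"])
E
```

```text
[0.54608751 0.17671554 0.091701  ] [-1.02829558 -2.15079587  6.95097989] [-0.78425745  0.43755177  0.50072668] [ 1.79995191e+02 -8.50127258e-02  3.52276720e+00] 0.01164143560961042
```

Emit:
apply_moves --pt "0 0 0 -0.0007 0 0 -0.07" --pt "0 0 0 -0.0007 0 0 -0.07" --pt "0 0 0 -0.0007 0 0 -0.07" --pt "0 0 0 -0.0007 0 0 -0.07" --pt "0 0 0 -0.0007 0 0 -0.07" --pt "0 0 0 -0.0007 0 0 -0.07" --pt "0 0 0 -0.0001 0 0 -0.07" --pt "0 0 0 -0.0001 0 0 -0.07"

```text
time_s: 4.28
tcp_pos: [0.5446, 0.1764, 0.0928]
eef_rot: [-179.9, 0.1, 54.2]
contact_force: [4.2, -0.5, -14.5]
gripper_width: 0.0114
gripper_force: 60.2
```

Emit:
apply_moves --pt "0 0 0 0 0 0 0.075" --pt "0 0 0 0 0 0 0.075" --pt "0 0 0 0 0 0 0.075" --pt "0 0 0 0 0 0 0.075" --pt "0 0 0 0 0 0 0.075" --pt "0 0 0 -0.0001 0 0 0.075" --pt "0 0 0 -0.0001 0 0 0.075" --pt "0 0 0 -0.0001 0 0 0.075" --pt "0 0 0 -0.0001 0 0 0.075" --pt "0 0 0 -0.0001 0 0 0.075" --pt "0 0 0 -0.0001 0 0 0.075" --pt "0 0 0 -0.0001 0 0 0.075" --pt "0 0 0 -0.0001 0 0 0.075"

```text
time_s: 5.37
tcp_pos: [0.5451, 0.1766, 0.0944]
eef_rot: [179.9, 0.0, -34.1]
contact_force: [3.2, -0.1, -11.3]
gripper_width: 0.0112
gripper_force: 60.1
```

```bash
python3 - <<'E'
from h import *
s=get_state();print(s["tcp_pos"],s["contact_force"],s["moment"],s["eef_rot"],s["gripper_width"])
a=cloud(np.load("c_side.npz"));
b=cloud(capture("side"))
m=(a[...,0]<.45)&(a[...,0]>.25)&(a[...,1]<.3)&(a[...,1]>-.02)&(abs(a[...,2]-.04)<.006)
print("bed dz",np.nanmedian((b-a)[m],0),m.sum())
E
```

```text
[0.54508754 0.17658217 0.09436397] [  3.15714293  -0.11271577 -11.32363134] [-0.21121229 -1.63347807  0.32554472] [ 1.79942708e+02  4.16291318e-02 -3.40546914e+01] 0.011180486044806875
bed dz [1.91823421e-07 3.33024073e-05 3.38694079e-05] 3226
```

Emit:
apply_moves --pt "0 0 0 -0.0002 0 0 -0.078" --pt "0 0 0 -0.0002 0 0 -0.078" --pt "0 0 0 -0.0002 0 0 -0.078" --pt "0 0 0 -0.0002 0 0 -0.078" --pt "0 0 0 -0.0001 0 0 -0.078" --pt "0 0 0 -0.0001 0 0 -0.078" --pt "0 0 0 -0.0002 0 0 -0.078" --pt "0 0 0 -0.0001 0 0 -0.078" --pt "0 0 0 -0.0002 0 0 -0.078" --pt "0 0 0 -0.0001 0 0 -0.078" --pt "0 0 0 -0.0002 0 0 -0.078" --pt "0 0 0 -0.0001 0 0 -0.078" --pt "0 0 0 -0.0002 0 0 -0.078" --pt "0 0 0 -0.0001 0 0 -0.078" --pt "0 0 0 -0.0002 0 0 -0.078"

```text
time_s: 6.67
tcp_pos: [0.5448, 0.1764, 0.0966]
eef_rot: [-179.9, 0.1, 72.0]
contact_force: [4.5, -0.2, -12.0]
gripper_width: 0.0112
gripper_force: 60.2
```

Emit:
apply_moves --pt "0 0 0 -0.0002 0 0 0.078" --pt "0 0 0 -0.0001 0 0 0.078" --pt "0 0 0 -0.0002 0 0 0.078" --pt "0 0 0 -0.0001 0 0 0.078" --pt "0 0 0 -0.0002 0 0 0.078" --pt "0 0 0 -0.0001 0 0 0.078" --pt "0 0 0 -0.0002 0 0 0.078" --pt "0 0 0 -0.0001 0 0 0.078" --pt "0 0 0 -0.0002 0 0 0.078" --pt "0 0 0 -0.0001 0 0 0.078" --pt "0 0 0 -0.0002 0 0 0.078" --pt "0 0 0 -0.0001 0 0 0.078" --pt "0 0 0 -0.0002 0 0 0.078" --pt "0 0 0 -0.0001 0 0 0.078" --pt "0 0 0 -0.0002 0 0 0.078"

```text
time_s: 7.92
tcp_pos: [0.545, 0.1765, 0.099]
eef_rot: [179.9, 0.0, -33.9]
contact_force: [4.8, -1.0, -12.6]
gripper_width: 0.0112
gripper_force: 60.1
```

Emit:
apply_moves --pt "0 0 0 -0.0002 0 0 -0.078" --pt "0 0 0 -0.0001 0 0 -0.078" --pt "0 0 0 -0.0002 0 0 -0.078" --pt "0 0 0 -0.0001 0 0 -0.078" --pt "0 0 0 -0.0002 0 0 -0.078" --pt "0 0 0 -0.0001 0 0 -0.078" --pt "0 0 0 -0.0002 0 0 -0.078" --pt "0 0 0 -0.0001 0 0 -0.078" --pt "0 0 0 -0.0002 0 0 -0.078" --pt "0 0 0 -0.0001 0 0 -0.078" --pt "0 0 0 -0.0002 0 0 -0.078" --pt "0 0 0 -0.0001 0 0 -0.078" --pt "0 0 0 -0.0002 0 0 -0.078" --pt "0 0 0 -0.0001 0 0 -0.078" --pt "0 0 0 -0.0002 0 0 -0.078"

```text
time_s: 9.17
tcp_pos: [0.5451, 0.1765, 0.1018]
eef_rot: [-179.9, 0.0, 72.1]
contact_force: [2.5, -0.9, -9.3]
gripper_width: 0.0116
gripper_force: 60.1
```

Emit:
apply_moves --pt "0 0 0 -0.0003 0 0 0.078" --pt "0 0 0 -0.0003 0 0 0.078" --pt "0 0 0 -0.0002 0 0 0.078" --pt "0 0 0 -0.0002 0 0 0.078" --pt "0 0 0 -0.0002 0 0 0.078" --pt "0 0 0 -0.0002 0 0 0.078" --pt "0 0 0 -0.0002 0 0 0.078" --pt "0 0 0 -0.0002 0 0 0.078" --pt "0 0 0 -0.0002 0 0 0.078" --pt "0 0 0 -0.0002 0 0 0.078" --pt "0 0 0 -0.0002 0 0 0.078" --pt "0 0 0 -0.0002 0 0 0.078" --pt "0 0 0 -0.0002 0 0 0.078" --pt "0 0 0 -0.0002 0 0 0.078"

```text
time_s: 10.33
tcp_pos: [0.5454, 0.1768, 0.1058]
eef_rot: [-180.0, 0.0, -26.9]
contact_force: [0.5, 0.2, -1.4]
gripper_width: 0.0114
gripper_force: 60.0
```

Emit:
apply_moves --pt "0 0 0 -0.004 0 0 0" --pt "0 0 0 -0.006 0 0 0" --pt "0 0 0 -0.006 0 0 0" --pt "0 0 0 -0.006 0 0 0" --pt "0 0 0 -0.006 0 0 0" --pt "0 0 0 -0.006 0 0 0" --pt "0 0 0 -0.01 0 0 0" --pt "0 0 0 -0.02 0 0 0" --pt "0 0 0 -0.03 0 0 0" --pt "0 0 0 -0.03 0 0 0" --pt "0 0 0 -0.02 0 0 0" --pt "0 0 0 0 0 0 0"

```text
time_s: 11.33
tcp_pos: [0.5477, 0.1777, 0.2558]
eef_rot: [-179.6, -0.3, -26.6]
contact_force: [1.6, 0.4, 0.3]
gripper_width: 0.0114
gripper_force: 60.0
```

```bash
python3 - <<'E'
from h import *
s=get_state();print(s["tcp_pos"],s["contact_force"],s["eef_rot"],s["joints"],s["time_s"])
c=capture("side");np.savez("c_s2",**c)
cv2.imwrite("pics/s2.png",c["frame"][...,::-1])
t=np.load("c_top.npz");P=cloud(t)
# tray: rim points pixel window, min area rect
m=np.zeros(P.shape[:2],bool);m[170:268,370:445]=1
p=P[m&(P[...,2]>.025)&(P[...,2]<.05)]
p=p[(p[:,0]>.3)&(p[:,0]<.6)]
print(cv2.minAreaRect(p[:,:2].astype(np.float32)))
E
```

```text
[0.54773512 0.17765946 0.25576977] [1.57799597 0.44431497 0.28375667] [-179.60875374   -0.30078567  -26.62348296] [ 37.49676124   9.83034714  -9.79462193   0.10632253 -69.89176563
  25.84465071] 11.3333
((0.44998565316200256, -0.35809752345085144), (0.14409248530864716, 0.20064067840576172), 77.75470733642578)
```

View pics/s2.png

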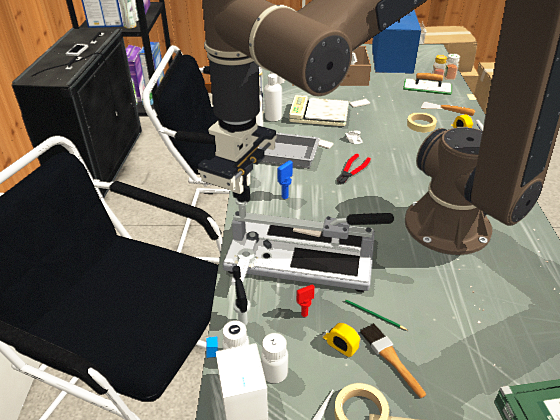

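The pin is out and held at (243,185), and the fence and cutter haven't moved. Before choosing the tilt, I'll check what is near the far end of the tray.

```bash
python3 - <<'E'
from h import *
P=np.concatenate([cloud(np.load(f)).reshape(-1,3) for f in("c_top.npz","c_side.npz")])
y=np.radians(-12.25);R=np.array([[np.cos(y),np.sin(y)],[-np.sin(y),np.cos(y)]])
q=(P[:,:2]-[.45,-.358])@R.T
for x0 in np.arange(-.15,.35,.05):
    r=[]
    for y0 in np.arange(-.25,.25,.05):
        m=(q[:,0]>x0)&(q[:,0]<x0+.05)&(q[:,1]>y0)&(q[:,1]<y0+.05)&(P[:,2]>-.05)&(P[:,2]<.4)
        r.append(f"{int(1000*np.percentile(P[m,2],97)) if m.sum()>4 else -1:4d}")
    print(f"{x0:.2f}",*r)
E
```

```text
-0.15   33    3    4    9    4    3    3    3    3    3
-0.10   33    5    5   36   36   36   35    3    3  118
-0.05   37   21    5   36    7    7   36    3    3  120
0.00   40   32    3   35    7    7   36    3    3    3
0.05  167  122    4   36   36   36   36   89  100    4
0.10  168  128  166  109    3    4    4  100  101    3
0.15  195    2  167   96    3    3    3   -1   -1   -1
0.20  173    2    2   -1   -1   -1   -1   -1   -1   -1
0.25   -1   -1   -1   -1   -1   -1   -1   -1   -1   -1
0.30   -1   -1  -46   -1   -1   -1   -1   -1   -1   -1
```

Emit:
apply_moves --pt "0 0.0048 0.0181 -0.002 0 0 0" --pt "0 0.0096 0.0362 -0.002 0 0 0" --pt "0 0.0096 0.0362 -0.002 0 0 0" --pt "0 0.0096 0.0362 -0.002 0 0 0" --pt "0 0.0096 0.0362 -0.002 0 0 0" --pt "0 0.0096 0.0362 -0.002 0 0 0" --pt "0 0.0096 0.0362 0 0 0 0" --pt "0 0.0096 0.0362 0 0 0 0" --pt "0 0.0096 0.0362 0 0 0 0" --pt "0 0.0096 0.0362 0 0 0 0" --pt "0 0.0096 0.0362 0 0 0 0" --pt "0 0.0096 0.0362 0 0 0 0" --pt "0 0.0096 0.0362 0 0 0 0" --pt "0 0.0096 0.0362 0 0 0 0" --pt "0 0.0048 0.0181 0 0 0 -0.08" --pt "0 0 0 0 0 0 -0.08" --pt "0 0 0 0 0 0 0"

```text
time_s: 12.8
tcp_pos: [0.4363, -0.3374, 0.2602]
eef_rot: [-180.0, 0.2, -12.2]
contact_force: [-0.2, -0.5, -1.6]
gripper_width: 0.011
gripper_force: 60.0
```

Emit:
apply_moves --pt "0 0 0 0 0 -0.0711 0" --pt "0 0 0 0 0 -0.0711 0" --pt "0 0 0 0 0 -0.0711 0" --pt "0 0 0 0 0 -0.0711 0" --pt "0 0 0 0 0 -0.0711 0" --pt "0 0.015 0 0.024 0 0 0" --pt "0 0.015 0 0.024 0 0 0" --pt "0 0.015 0 0.024 0 0 0" --pt "0 0.015 0 0.024 0 0 0" --pt "0 0.015 0 0.024 0 0 0" --pt "0 0.0105 0 0.0168 0 0 0" --pt "0 0 0 0 0 0 0"

```text
time_s: 13.8
tcp_pos: [0.4355, -0.3344, 0.096]
eef_rot: [180.0, 32.4, -12.6]
contact_force: [-0.2, 0.0, -2.7]
gripper_width: 0.0111
gripper_force: 60.0
```

```bash
python3 - <<'E'
from h import *
s=get_state();print(s["tcp_pos"],s["contact_force"],s["eef_rot"],s["joints"])
a=capture("top");b=capture("side")
A=cv2.resize(a["frame"][130:290,340:500],(400,400));B=cv2.resize(b["frame"][60:260,180:380],(400,400))
cv2.imwrite("pics/tray.png",np.hstack([A,B])[...,::-1])
E
```

```text
[ 0.43550795 -0.33440375  0.09596458] [-0.22185056  0.01376113 -2.70227998] [179.98603627  32.44432087 -12.56813513] [-15.79031935  34.63173895  -2.74600177   1.74851906 -85.02719388
  92.56847537]
```

View pics/tray.png

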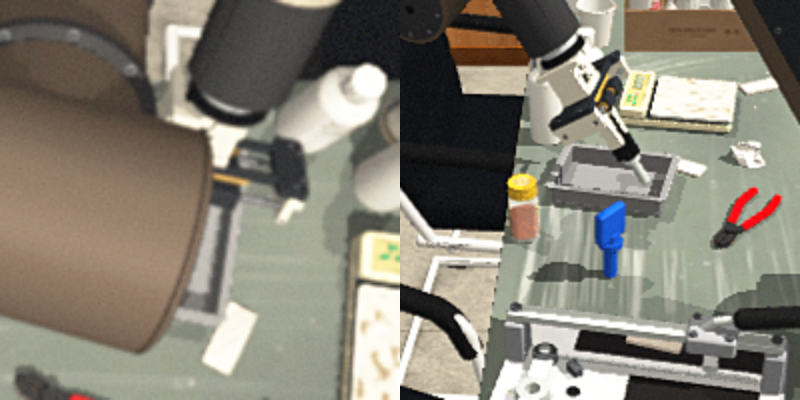

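The pin is inside the tray, held tilted over the robot-side end, with its tip at crop (645,185). The bottle and the jar are both clear. I'll lower it to touch the floor.

Emit:
apply_moves --pt "0 0.0035 0 0.0055 0 0 0" --pt "0 0.0035 0 0.0055 0 0 0" --pt "0 0.0026 0 0.004 0 0 0" --pt "0 0.0016 0 0.0025 0 0 0" --pt "0 0 0 0 0 0 0"

```text
time_s: 14.32
tcp_pos: [0.4379, -0.3363, 0.0792]
eef_rot: [-180.0, 32.0, -12.4]
contact_force: [0.2, -0.4, -1.3]
gripper_width: 0.0114
gripper_force: 60.0
```

Emit:
apply_moves --pt "0 0.001 0 0.0016 0 0 0" --pt "0 0.001 0 0.0016 0 0 0" --pt "0 0.001 0 0.0016 0 0 0" --pt "0 0.001 0 0.0016 0 0 0" --pt "0 0 0 0 0 0 0"

```text
time_s: 14.73
tcp_pos: [0.4382, -0.3365, 0.0719]
eef_rot: [180.0, 32.0, -12.4]
contact_force: [0.2, 0.4, -1.0]
gripper_width: 0.0111
gripper_force: 60.0
```

Emit:
apply_moves --pt "0 0.0006 0 0.0009 0 0 0" --pt "0 0.0006 0 0.0009 0 0 0" --pt "0 0.0006 0 0.0009 0 0 0" --pt "0 0 0 0 0 0 0"

```text
time_s: 15.07
tcp_pos: [0.4392, -0.3371, 0.0707]
eef_rot: [179.9, 31.9, -12.3]
contact_force: [3.4, 1.1, 10.7]
gripper_width: 0.0113
gripper_force: 60.0
```

Emit:
apply_moves --pt "0 0 0 0 0 0 0" --pt "0 0 0 0 0 0 0" --pt "0 0 0 0 0 0 0" --pt "0 0.005 0 0.0005 0 0 0" --pt "0 0.005 0 0.0005 0 0 0" --pt "0 0.005 0 0.0005 0 0 0" --pt "0 0.0048 0 0.0014 0 0 0" --pt "0 0.0048 0 0.0014 0 0 0" --pt "0 0.0048 0 0.0014 0 0 0" --pt "0 0.0044 0 0.0023 0 0 0" --pt "0 0.0044 0 0.0023 0 0 0" --pt "0 0 0 0 0 0 0" --newtons 6

```text
time_s: 16.07
tcp_pos: [0.4642, -0.3418, 0.0383]
eef_rot: [-180.0, 32.1, -12.4]
contact_force: [0.1, 0.3, -1.6]
gripper_width: 0.0117
gripper_force: 6.0
```

```bash
python3 - <<'E'
from h import *
b=capture("side");B=cv2.resize(b["frame"][110:220,230:340],(600,600),interpolation=2)
cv2.imwrite("pics/lay.png",B[...,::-1])
E
```

```text
(no output)
```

View pics/lay.png

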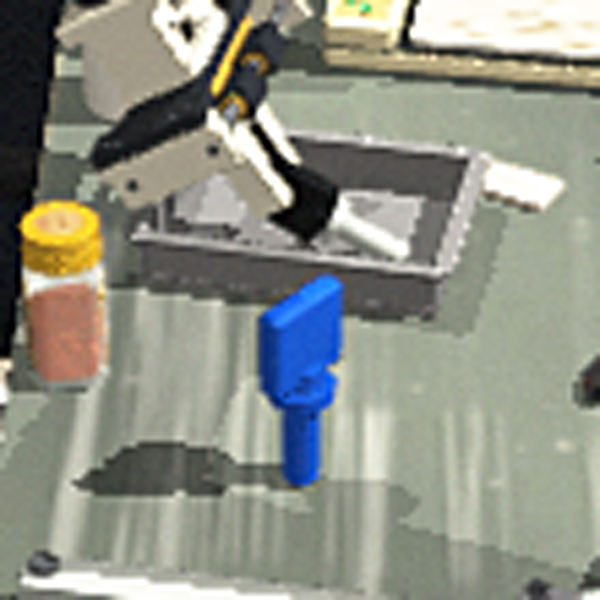

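The pin lies almost flat in the tray, with the wing still between the pads. I'll lower it the last few millimetres and open a little.

Emit:
apply_moves --pt "0 0.001 0 0.0016 0 0 0" --pt "0 0.001 0 0.0016 0 0 0" --pt "0 0 0 0 0 0 0" --pt "0.28 0 0 0 0 0 0" --pt "0.28 0 0 0 0 0 0" --pt "0.28 0 0 0 0 0 0" --pt "0.28 0 0 0 0 0 0"

```text
time_s: 16.7
tcp_pos: [0.4646, -0.3422, 0.0362]
eef_rot: [180.0, 32.0, -12.4]
contact_force: [-0.9, -0.7, 0.3]
gripper_width: 0.0241
gripper_force: 0.0
```

Emit:
apply_moves --pt "0.28 -0.0032 0 -0.005 0 0 0" --pt "0.28 -0.0032 0 -0.005 0 0 0" --pt "0.28 -0.0032 0 -0.005 0 0 0" --pt "0.28 -0.0053 0 -0.0085 0 0 0" --pt "0.28 -0.0053 0 -0.0085 0 0 0" --pt "0.28 -0.0106 0 -0.017 0 0 0" --pt "0.28 -0.0159 0 -0.0254 0 0 0" --pt "0.28 -0.0159 0 -0.0254 0 0 0" --pt "0.28 -0.0159 0 -0.0254 0 0 0" --pt "0.28 -0.0159 0 -0.0254 0 0 0" --pt "0.28 -0.0159 0 -0.0254 0 0 0" --pt "0.28 0 0 0 0 0.0711 0" --pt "0.28 0 0 0 0 0.0711 0" --pt "0.28 0 0 0 0 0.0711 0" --pt "0.28 0 0 0 0 0.0711 0" --pt "0.28 0 0 0 0 0.0711 0" --pt "0.28 0 0 0 0 0 0"

```text
time_s: 18.12
tcp_pos: [0.4617, -0.3416, 0.2473]
eef_rot: [-180.0, -0.6, -12.4]
contact_force: [-0.9, 0.9, -0.0]
gripper_width: 0.0247
gripper_force: 0.0
```

```bash
python3 - <<'E'
from h import *
s=get_state();print(s["tcp_pos"],s["contact_force"],s["eef_rot"],s["joints"])
b=capture("side");P=cloud(b)
cv2.imwrite("pics/after.png",cv2.resize(b["frame"][110:320,200:420],(760,725))[:600,:,::-1])
F=b["frame"].astype(int)
m=(P[...,0]>.5)&(P[...,0]<.6)&(P[...,1]>.225)&(P[...,1]<.29)&(P[...,2]>.06)&(P[...,2]<.1)&(F.max(-1)<70)
print("knob",cv2.minAreaRect(P[m][:,:2].astype(np.float32)),P[m].max(0))
a=cloud(np.load("c_side.npz"));
q=(a[...,0]<.45)&(a[...,0]>.25)&(a[...,1]<.3)&(a[...,1]>-.02)&(abs(a[...,2]-.04)<.006)
print("bed",np.nanmedian((P-a)[q],0))
E
```

```text
[ 0.46171108 -0.34159635  0.24730466] [-0.89138048  0.86674978 -0.03389231] [-179.99349559   -0.64823226  -12.42773322] [-1.70282903e+01  9.90508867e+00 -1.07478496e+01 -6.27628464e-02
 -6.87014511e+01  9.46230617e+01]
knob ((0.5623663067817688, 0.26366010308265686), (0.017393307760357857, 0.018277140334248543), 10.577445030212402) [0.57102474 0.27327862 0.09398071]
bed [1.90170202e-07 3.59823888e-05 3.66342728e-05]
```

View pics/after.png

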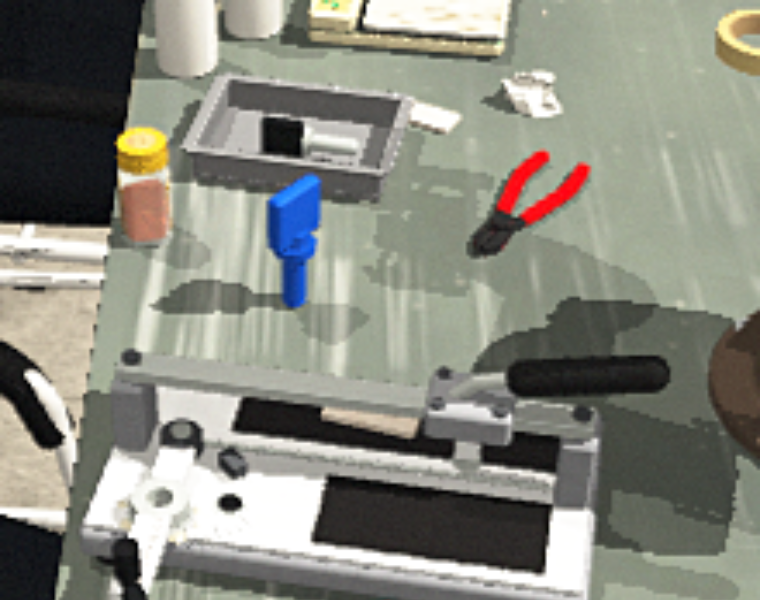

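The pin lies flat in the tray at crop (300,135), and the cutter hasn't shifted. Next is the fence knob: I'll turn the tool and travel over to it.

Emit:
apply_moves --pt "0.5 0 0 0 0 0 0.0756" --pt "0.5 0 0 0 0 0 0.0756" --pt "0.5 0 0 0 0 0 0.0756" --pt "0.5 0 0 0 0 0 0.0756" --pt "0.5 0 0 0 0 0 0.0756" --pt "0.5 0 0 0 0 0 0.0756" --pt "0.5 0 0 0 0 0 0.0756" --pt "0.5 0 0 0 0 0 0.0756" --pt "0.5 0 0 0 0 0 0.0756" --pt "0.5 0 0 0 0 0 0.0756" --pt "0.5 0 0 0 0 0 0"

```text
time_s: 19.08
tcp_pos: [0.4647, -0.3423, 0.244]
eef_rot: [179.9, 0.0, -80.7]
contact_force: [0.1, -0.3, -0.5]
gripper_width: 0.0436
gripper_force: 0.0
```

Emit:
apply_moves --pt "0.5 -0.0384 -0.0132 0 0 0 0" --pt "0.5 -0.0384 -0.0132 0 0 0 0" --pt "0.5 -0.0384 -0.0132 0 0 0 0" --pt "0.5 -0.0384 -0.0132 0 0 0 0" --pt "0.5 -0.0384 -0.0132 0 0 0 0" --pt "0.5 -0.0384 -0.0132 0 0 0 0" --pt "0.5 -0.0384 -0.0132 0 0 0 0" --pt "0.5 -0.0384 -0.0132 0 0 0 0" --pt "0.5 -0.0384 -0.0132 0 0 0 0" --pt "0.5 -0.0384 -0.0132 0 0 0 0" --pt "0.5 -0.0384 -0.0132 0 0 0 0" --pt "0.5 -0.0384 -0.0132 0 0 0 0" --pt "0.5 -0.0384 -0.0132 0 0 0 0" --pt "0.5 -0.0384 -0.0132 0 0 0 0" --pt "0.5 -0.0384 -0.0132 0 0 0 0" --pt "0.5 0 0 0 0 0 0" --pt "0.5 0 0 0 0 0 0"

```text
time_s: 20.5
tcp_pos: [0.5635, 0.2611, 0.2428]
eef_rot: [179.9, -0.1, -80.0]
contact_force: [-0.0, -0.7, 0.4]
gripper_width: 0.044
gripper_force: 0.0
```

Emit:
apply_moves --pt "0.5 0 0 0.031 0 0 0" --pt "0.5 0 0 0.031 0 0 0" --pt "0.5 0 0 0.031 0 0 0" --pt "0.5 0 0 0.031 0 0 0" --pt "0.5 0 0 0.029 0 0 0" --pt "0.5 0 0 0 0 0 0" --pt "0 0 0 0 0 0 0" --pt "0 0 0 0 0 0 0" --pt "0 0 0 0 0 0 0" --pt "0 0 0 0 0 0 0" --pt "0 0 0 0 0 0 0" --pt "0 0 0 0 0 0 0" --pt "0 0 0 0 0 0 0" --pt "0 0 0 0 0 0 0" --newtons 8

```text
time_s: 21.67
tcp_pos: [0.5636, 0.2589, 0.0911]
eef_rot: [-180.0, 0.0, -80.4]
contact_force: [-0.8, 0.7, -0.1]
gripper_width: 0.0013
gripper_force: 0.0
```

```bash
python3 - <<'E'
from h import *
a=capture("top");b=capture("side")
A=cv2.resize(a["frame"][130:230,130:230],(400,400));B=cv2.resize(b["frame"][200:310,190:300],(400,400))
cv2.imwrite("pics/knob.png",np.hstack([A,B])[...,::-1])
E
```

```text
(no output)
```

View pics/knob.png

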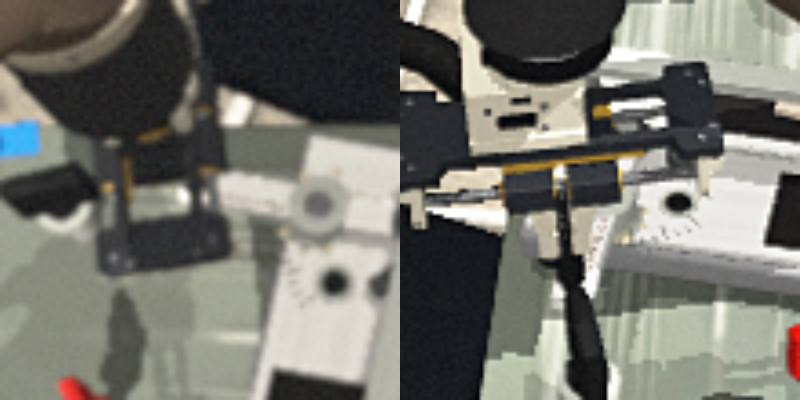

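The pads closed on nothing. In the side half, black shows just in front of and below the fingertips at about (560,265). I'll measure it.

```bash
python3 - <<'E'
from h import *
s=get_state();print(s["tcp_pos"],s["gripper_width"],s["gripper_force"])
T=s["tcp_pos"]
for n,f in(("side","c_s2"),("side",None)):
    c=np.load(f+".npz") if f else capture(n)
    P=cloud(c);F=c["frame"].astype(int);K=c["camera_matrix"]
    W=np.linalg.inv(c["T"])@np.append(T+[0,0,-.019],1);uv=K@W[:3];print("tip px",uv[:2]/uv[2])
    m=(P[...,0]>.5)&(P[...,0]<.62)&(P[...,1]>.2)&(P[...,1]<.4)&(P[...,2]>.05)&(P[...,2]<.13)&(F.max(-1)<75)
    v,u=np.where(m)
    for r in range(v.min(),v.max()+1,3):
        k=v==r
        if k.any():print(r,u[k].min(),u[k].max(),P[r,u[k]].mean(0).round(3))
E
```

```text
[0.56353159 0.25879879 0.09081046] 0.0004748636379930379 0.0
tip px [235.80027398 272.94400076]
266 234 238 [0.562 0.256 0.092]
269 232 239 [0.562 0.266 0.093]
272 233 239 [0.561 0.271 0.087]
275 233 239 [0.562 0.269 0.075]
278 235 238 [0.562 0.268 0.065]
281 236 241 [0.549 0.329 0.12 ]
284 235 242 [0.548 0.338 0.121]
287 236 243 [0.546 0.346 0.121]
290 236 244 [0.544 0.353 0.119]
293 236 244 [0.544 0.36  0.117]
296 237 245 [0.541 0.368 0.117]
299 236 246 [0.542 0.364 0.104]
302 236 246 [0.542 0.367 0.097]
305 236 246 [0.543 0.369 0.089]
308 239 246 [0.539 0.372 0.084]
311 241 245 [0.539 0.373 0.075]
tip px [235.80027398 272.94400076]
256 234 234 [0.564 0.26  0.128]
259 234 235 [0.562 0.269 0.128]
262 233 236 [0.563 0.271 0.12 ]
265 234 236 [0.562 0.271 0.11 ]
268 234 236 [0.563 0.266 0.096]
271 232 239 [0.562 0.269 0.089]
274 233 240 [0.561 0.268 0.078]
277 234 239 [0.561 0.269 0.069]
280 236 240 [0.55  0.326 0.12 ]
283 236 242 [0.548 0.335 0.121]
286 235 242 [0.548 0.342 0.119]
289 236 243 [0.545 0.351 0.12 ]
292 236 244 [0.544 0.358 0.118]
295 237 245 [0.541 0.367 0.12 ]
298 237 245 [0.541 0.37  0.114]
301 236 246 [0.542 0.368 0.101]
304 236 246 [0.542 0.369 0.093]
307 238 246 [0.54  0.372 0.086]
310 240 246 [0.539 0.373 0.078]
```

```bash
python3 - <<'E'
from h import *
c=capture("side");P=cloud(c);F=c["frame"]
for r in range(250,284,3):
    print(r,*[f"{u}:{P[r,u,0]*1e3:.0f},{P[r,u,1]*1e3:.0f},{P[r,u,2]*1e3:.0f}/{F[r,u].max()}" for u in (226,229,232,234,236,238,241,244,247)])
E
```

```text
250 226:575,298,183/66 229:568,297,182/65 232:562,294,180/151 234:558,293,178/83 236:553,299,184/93 238:549,297,182/70 241:543,295,181/74 244:537,294,180/61 247:530,293,179/54
253 226:575,302,178/37 229:568,304,180/40 232:562,301,177/78 234:563,263,140/75 236:554,297,173/122 238:550,297,174/44 241:543,299,175/40 244:537,297,174/47 247:531,295,172/47
256 226:575,303,170/40 229:569,301,168/41 232:563,300,168/41 234:565,257,125/26 236:558,272,140/54 238:550,298,166/49 241:544,296,163/60 244:537,299,166/109 247:545,165,34/140
259 226:580,276,134/197 229:574,275,133/197 232:567,275,133/210 234:563,272,130/73 236:558,273,132/94 238:554,272,131/195 241:548,270,128/186 244:550,197,56/208 247:542,199,58/217
262 226:596,186,34/159 229:574,275,124/186 232:568,273,122/193 234:564,272,121/22 236:559,272,121/35 238:555,272,121/186 241:548,271,120/185 244:549,209,58/202 247:541,209,58/238
265 226:595,195,32/132 229:575,274,114/186 232:568,275,114/189 234:564,271,110/33 236:560,269,108/17 238:555,271,111/193 241:548,271,111/183 244:548,217,56/180 247:542,212,51/178
268 226:596,195,22/112 229:575,276
[... 291 characters left out ...]
/247 247:543,205,22/109
274 226:597,196,1/93 229:590,195,1/81 232:582,197,3/97 234:566,271,81/24 236:562,271,81/26 238:557,268,78/20 241:553,248,57/229 244:547,242,50/252 247:545,193,-1/77
277 226:597,201,-3/117 229:589,205,0/108 232:581,206,2/183 234:567,268,68/32 236:562,270,70/18 238:557,271,71/17 241:552,257,56/255 244:552,205,1/194 247:545,203,-1/82
280 226:596,213,-2/115 229:589,213,-2/110 232:572,271,61/247 234:568,267,57/255 236:555,324,119/22 238:550,326,121/33 241:544,325,120/224 244:551,215,1/118 247:544,213,-1/88
283 226:594,226,2/113 229:587,225,1/124 232:573,269,49/197 234:568,269,49/221 236:554,333,119/8 238:549,337,124/35 241:544,330,116/31 244:550,225,0/118 247:543,222,-2/84
```

The depth image puts the fingertips at about z = 0.097, above the knob's top at 0.092. The knob itself hasn't moved. I'll open, go 12 mm lower (safe either way) and close again.

Emit:
apply_moves --pt "0.5 0 0 0 0 0 0" --pt "0.5 0 0 0 0 0 0" --pt "0.5 0 0 0 0 0 0" --pt "0.5 0 0 0 0 0 0" --pt "0.5 0 0 0 0 0 0" --pt "0.5 0 0 0 0 0 0" --pt "0.5 0 0 0.004 0 0 0" --pt "0.5 0 0 0.004 0 0 0" --pt "0.5 0 0 0.004 0 0 0" --pt "0.5 0 0 0 0 0 0" --pt "0.1 0 0 0 0 0 0" --pt "0.1 0 0 0 0 0 0" --pt "0.1 0 0 0 0 0 0" --pt "0.1 0 0 0 0 0 0" --pt "0.1 0 0 0 0 0 0" --pt "0.1 0 0 0 0 0 0" --pt "0.1 0 0 0 0 0 0" --pt "0.1 0 0 0 0 0 0"

```text
time_s: 23.37
tcp_pos: [0.5619, 0.2584, 0.0786]
eef_rot: [179.8, -0.0, -80.4]
contact_force: [-7.9, 0.8, 4.8]
gripper_width: 0.0181
gripper_force: 8.0
```

Gripped the knob at 18 mm. Now I'll swing it along the arc.

Emit:
apply_moves --pt "0.1 -0.0026 0.0077 0 0 0 0" --pt "0.1 -0.0022 0.0077 0 0 0 0" --pt "0.1 -0.0018 0.0077 0 0 0 0" --pt "0.1 -0.0013 0.0077 0 0 0 0" --pt "0.1 -0.0009 0.0078 0 0 0 0" --pt "0.1 -0.0005 0.0078 0 0 0 0" --pt "0.1 -0.0001 0.0078 0 0 0 0" --pt "0.1 0.0003 0.0078 0 0 0 0" --pt "0.1 0.0007 0.0078 0 0 0 0" --pt "0.1 0.0012 0.0078 0 0 0 0" --pt "0.1 0.0016 0.0076 0 0 0 0" --pt "0.1 0.002 0.0075 0 0 0 0" --pt "0.1 0.0023 0.0075 0 0 0 0" --pt "0.1 0.0027 0.0074 0 0 0 0" --pt "0.1 0.0031 0.0074 0 0 0 0" --pt "0.1 0 0 0 0 0 0" --newtons 15

```text
time_s: 24.7
tcp_pos: [0.4497, 0.2342, 0.079]
eef_rot: [180.0, 0.0, -80.4]
contact_force: [-1.8, 0.4, 3.9]
gripper_width: 0.0179
gripper_force: 15.0
```

Emit:
apply_moves --pt "0.1 0.0008 0.0018 0 0 0 0" --pt "0.1 0.0008 0.0018 0 0 0 0" --pt "0.1 0 0 0 0 0 0" --pt "0.1 0 0 0 0 0 0"

```text
time_s: 25.03
tcp_pos: [0.4493, 0.2341, 0.0791]
eef_rot: [-179.8, 0.1, -80.4]
contact_force: [8.2, 3.1, -1.8]
gripper_width: 0.0184
gripper_force: 15.0
```

Emit:
apply_moves --pt "0.1 -0.0004 -0.001 0 0 0 0" --pt "0.45 0 0 0 0 0 0" --pt "0.45 0 0 0 0 0 0" --pt "0.45 0 0 0 0 0 0" --pt "0.45 0 0 0 0 0 0" --pt "0.45 0 0 0 0 0 0" --pt "0.45 0 0 -0.01 0 0 0" --pt "0.45 0 0 -0.02 0 0 0" --pt "0.45 0 0 -0.03 0 0 0" --pt "0.45 0 0 -0.03 0 0 0" --pt "0.45 0 0 -0.03 0 0 0" --pt "0.45 0 0 -0.03 0 0 0" --pt "0.45 0 0 0 0 0 0"

```text
time_s: 26.12
tcp_pos: [0.451, 0.2351, 0.2358]
eef_rot: [-179.5, 0.3, -80.4]
contact_force: [0.7, 0.5, 0.3]
gripper_width: 0.0394
gripper_force: 0.0
```

```bash
python3 - <<'E'
from h import *
s=get_state();print(s["tcp_pos"],s["contact_force"],s["time_s"])
c=capture("side");P=cloud(c);F=c["frame"].astype(int)
m=(P[...,0]>.4)&(P[...,0]<.5)&(P[...,1]>.2)&(P[...,1]<.28)&(P[...,2]>.06)&(P[...,2]<.1)&(F.max(-1)<70)
k=P[m].mean(0);print("knob",k,m.sum(),np.array(cv2.minAreaRect(P[m][:,:2].astype(np.float32))[0]))
# fence bar top direction
q=(P[...,0]>.43)&(P[...,0]<.53)&(P[...,1]>.13)&(P[...,1]<.23)&(P[...,2]>.052)&(P[...,2]<.062)
p=P[q][:,:2];w=np.linalg.svd(p-p.mean(0),full_matrices=False)[2][0];print("bar ang",np.degrees(np.arctan2(w[1],w[0]))%180,q.sum())
a=cloud(np.load("c_side.npz"))
g=(a[...,0]<.45)&(a[...,0]>.25)&(a[...,1]<.3)&(a[...,1]>-.02)&(abs(a[...,2]-.04)<.006)
print("bed",np.nanmedian((P-a)[g],0))
g=(P[...,0]<.6)&(P[...,0]>.3)&(P[...,1]<-.25)&(P[...,1]>-.47)&(P[...,2]<.05)&(P[...,2]>.012)&(F.max(-1)<60);print("pin head",P[g].mean(0),g.sum())
cv2.imwrite("pics/end.png",cv2.resize(c["frame"][110:320,200:420],(620,592))[...,::-1])
E
```

```text
[0.45095993 0.23512575 0.23584578] [0.67973095 0.54695211 0.26362686] 26.1167
knob [0.44949547 0.24297738 0.08251198] 85 [0.4497177  0.23908275]
bar ang 121.49794493609973 355
bed [-8.67012485e-07  3.45743828e-05  3.39501326e-05]
pin head [ 0.46316095 -0.29039785  0.02612321] 2
```

View pics/end.png

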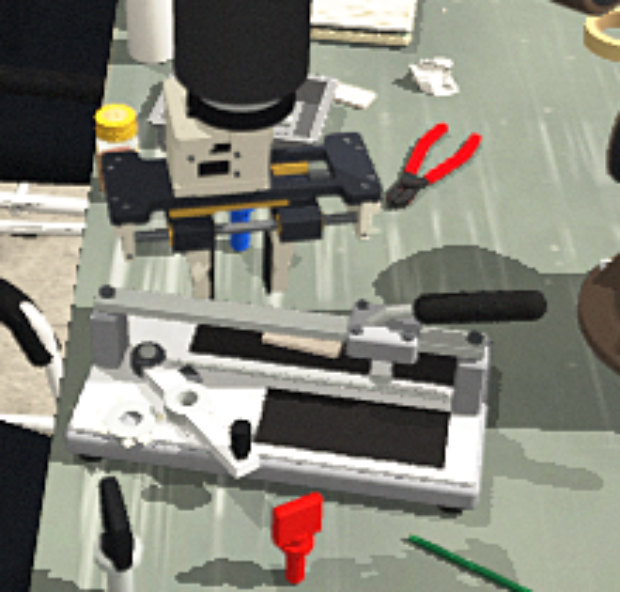

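The fence lies against its stop, with the knob at (241,438). The knob's measured shift corresponds to 45.2°. The cutter and tile are unmoved, the gripper is clear, and the pin was seen flat in the tray earlier. Handing in.

```bash
python3 -c "
from plant import close_job
print(close_job())"
```

```text
the job is handed in; nothing more can be done
None
```

I twisted the pin free and laid it flat in the grey tray, then swung the fence to its 45-degree stop (about 45.2° by camera). The cutter was left flat and unmoved, and the job is handed in at about 26 s; no verdict was returned.

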